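# Weigh label cartons by feel and tip out the empties

## Task

Some of the look-alike cartons in the wooden returns tray are still full of metal count tags and some are empty: lift each one to feel which it is. Set the full ones side by side in the green stock tray and gather the empty ones in the steel tip tray. Only when every carton is sorted, lift the tray by its red handle until they all slide out into the blue discard box, and lower the tray gently back onto its rests without letting it drop. Leave the jar and the marker alone.

Things in the scene. Friction and masses are not known exactly. Their poses are not given: they have to be found in the camera images.
- carton_a_mid (a point): small closed carton, white lid on a brown body, a box 42 mm (its own x) by 66 mm (its own y) by 48 mm high (z up); this point is at its centre, 24 mm above its underside. It is either full (310 to 430 g) or empty (40 to 60 g), which cannot be seen: up to six look-alike cartons, of which four to six are present. Slides on the tray floor at a tilt of about 0.45 to 0.65 rad
- carton_b_mid (a point): another carton, looking just like carton_a_mid; same point; full or empty
- carton_c_mid (a point): another carton, looking just like carton_a_mid; same point; full or empty
- carton_d_mid (a point): another carton, looking just like carton_a_mid; same point; full or empty
- carton_e_mid (a point): another carton, looking just like carton_a_mid; same point; full or empty
- carton_f_mid (a point): another carton, looking just like carton_a_mid; same point; full or empty
- tip_station: fixed tip station: grey base board carrying a steel tip tray (robot side) hinged at its far edge over a blue open discard box (far side). Origin on the work surface right below the hinge axis; x points from the tray's handle side to the discard box, y along the hinge, z up. All parts turn with it (yaw up to 0.08)
- tip_tray (a joint): tilt of the steel tip tray, rad: 0 lying flat on its rest posts (as at the start), grows as the handle edge is lifted, stop at 1.05. Weighs 0.35 kg, falls back by itself when let go
- tray_floor (a point): centre of the tray's inner floor, tilts with the tray (x towards the discard box, z out of the floor). Floor inside: 135 mm along x, 232 mm along y, 85 mm above the work surface when flat; side walls and handle-side wall 28 mm high and 4 mm thick, the edge at the hinge is open so that parts slide out into the box (set parts down nearer the handle side, so that a knock does not push one out early)
- tray_handle (a point): middle of the tray's red round handle bar, 11 mm thick, 118 mm long along y, 97 mm above the work surface when flat, 177 mm (along x) from the hinge axis and 12 mm above it, its middle 42 mm outside the tray's wall; moves with the tray. Its stay rods join it at 55 mm either side of the middle
- tray_hinge (a point): middle of the tray's hinge axis (axis along the station's y), 85 mm above the work surface
- discard_in (a point): centre of the inner floor of the blue discard box, 8 mm above the work surface: inside 137 mm along x, 240 mm along y; side walls and far wall reach 125 mm, the wall under the hinge 80 mm above the work surface
- stock_tray_in (a point): centre of the inner floor of the fixed shallow green stock tray, 4 mm above the work surface: inside 156 mm (x) by 128 mm (y), room for four cartons with their long sides along x; rim 4 mm thick, 14 mm above the inner floor, so take and set down cartons with the fingertips above 15 mm over the floor; turns with the tray (yaw up to 0.04)
- stock_tray: the same tray; origin under its centre on the work surface
- returns_tray_in (a point): centre of the inner floor of the fixed shallow wooden returns tray in which the cartons stand at the start, in two rows (x) of three (y), with their long sides nearly along the tray's x; floor 4 mm above the work surface, inside 163 mm (x) by 248 mm (y), rim 14 mm above the inner floor
- jar_mid (a point): bystander: white jar with a blue screw lid, 50 mm across, 66 mm high, centre
- marker_mid (a point): bystander: red felt marker lying on the worktop, 133 mm long, 14 mm thick, centre
- carton_a: the same carton as carton_a_mid; origin at the centre of its underside
- carton_b: the same carton as carton_b_mid; origin at the centre of its underside
- carton_c: the same carton as carton_c_mid; origin at the centre of its underside
- carton_d: the same carton as carton_d_mid; origin at the centre of its underside
- carton_e: the same carton as carton_e_mid; origin at the centre of its underside
- carton_f: the same carton as carton_f_mid; origin at the centre of its underside

How it is judged:
On the way, in this order (a step that is already met when the one before it is completed fails the run):
1. every carton is sorted and let go: each lies in the flat tip tray, pressing on it with an empty carton's weight, or in the stock tray, pressing on it with a full carton's weight (((x of carton_a_mid in the frame of tray_floor between -0.07 and 0.07 m and y of carton_a_mid in the frame of tray_floor between -0.12 and 0.12 m and z of carton_a_mid in the frame of tray_floor between 0.005 and 0.06 m and contact force between carton_a and tip_tray between 0.12 and 1.5 N) or (x of carton_a_mid in the frame of stock_tray_in between -0.078 and 0.078 m and y of carton_a_mid in the frame of stock_tray_in between -0.064 and 0.064 m and z of carton_a_mid in the frame of stock_tray_in between 0.012 and 0.04 m and contact force between carton_a and stock_tray above 2 N)) and ((x of carton_b_mid in the frame of tray_floor between -0.07 and 0.07 m and y of carton_b_mid in the frame of tray_floor between -0.12 and 0.12 m and z of carton_b_mid in the frame of tray_floor between 0.005 and 0.06 m and contact force between carton_b and tip_tray between 0.12 and 1.5 N) or (x of carton_b_mid in the frame of stock_tray_in between -0.078 and 0.078 m and y of carton_b_mid in the frame of stock_tray_in between -0.064 and 0.064 m and z of carton_b_mid in the frame of stock_tray_in between 0.012 and 0.04 m and contact force between carton_b and stock_tray above 2 N)) and ((x of carton_c_mid in the frame of tray_floor between -0.07 and 0.07 m and y of carton_c_mid in the frame of tray_floor between -0.12 and 0.12 m and z of carton_c_mid in the frame of tray_floor between 0.005 and 0.06 m and contact force between carton_c and tip_tray between 0.12 and 1.5 N) or (x of carton_c_mid in the frame of stock_tray_in between -0.078 and 0.078 m and y of carton_c_mid in the frame of stock_tray_in between -0.064 and 0.064 m and z of carton_c_mid in the frame of stock_tray_in between 0.012 and 0.04 m and contact force between carton_c and stock_tray above 2 N)) and ((x of carton_d_mid in the frame of tray_floor between -0.07 and 0.07 m and y of carton_d_mid in the frame of tray_floor between -0.12 and 0.12 m and z of carton_d_mid in the frame of tray_floor between 0.005 and 0.06 m and contact force between carton_d and tip_tray between 0.12 and 1.5 N) or (x of carton_d_mid in the frame of stock_tray_in between -0.078 and 0.078 m and y of carton_d_mid in the frame of stock_tray_in between -0.064 and 0.064 m and z of carton_d_mid in the frame of stock_tray_in between 0.012 and 0.04 m and contact force between carton_d and stock_tray above 2 N)) and ((x of carton_e_mid in the frame of tray_floor between -0.07 and 0.07 m and y of carton_e_mid in the frame of tray_floor between -0.12 and 0.12 m and z of carton_e_mid in the frame of tray_floor between 0.005 and 0.06 m and contact force between carton_e and tip_tray between 0.12 and 1.5 N) or (x of carton_e_mid in the frame of stock_tray_in between -0.078 and 0.078 m and y of carton_e_mid in the frame of stock_tray_in between -0.064 and 0.064 m and z of carton_e_mid in the frame of stock_tray_in between 0.012 and 0.04 m and contact force between carton_e and stock_tray above 2 N)) and ((x of carton_f_mid in the frame of tray_floor between -0.07 and 0.07 m and y of carton_f_mid in the frame of tray_floor between -0.12 and 0.12 m and z of carton_f_mid in the frame of tray_floor between 0.005 and 0.06 m and contact force between carton_f and tip_tray between 0.12 and 1.5 N) or (x of carton_f_mid in the frame of stock_tray_in between -0.078 and 0.078 m and y of carton_f_mid in the frame of stock_tray_in between -0.064 and 0.064 m and z of carton_f_mid in the frame of stock_tray_in between 0.012 and 0.04 m and contact force between carton_f and stock_tray above 2 N)) and contact force between the fingers and anything else below 0.1 N and value of joint tip_tray below 0.06 rad), for 0.3 s.
2. then the tray is lifted (value of joint tip_tray above 0.2 rad), for 0.1 s.
At the end, for the whole second after the job is handed in: Every full carton rests in the stock tray itself (on its floor, not stacked on another); every empty carton rests inside the discard box; the tray is back down flat (below 0.04 rad); all is at rest (((x of carton_a_mid in the frame of discard_in between -0.07 and 0.07 m and y of carton_a_mid in the frame of discard_in between -0.122 and 0.122 m and z of carton_a_mid in the frame of discard_in between 0.005 and 0.115 m) or (x of carton_a_mid in the frame of stock_tray_in between -0.078 and 0.078 m and y of carton_a_mid in the frame of stock_tray_in between -0.064 and 0.064 m and z of carton_a_mid in the frame of stock_tray_in between 0.012 and 0.04 m and contact force between carton_a and stock_tray above 2 N)) and ((x of carton_b_mid in the frame of discard_in between -0.07 and 0.07 m and y of carton_b_mid in the frame of discard_in between -0.122 and 0.122 m and z of carton_b_mid in the frame of discard_in between 0.005 and 0.115 m) or (x of carton_b_mid in the frame of stock_tray_in between -0.078 and 0.078 m and y of carton_b_mid in the frame of stock_tray_in between -0.064 and 0.064 m and z of carton_b_mid in the frame of stock_tray_in between 0.012 and 0.04 m and contact force between carton_b and stock_tray above 2 N)) and ((x of carton_c_mid in the frame of discard_in between -0.07 and 0.07 m and y of carton_c_mid in the frame of discard_in between -0.122 and 0.122 m and z of carton_c_mid in the frame of discard_in between 0.005 and 0.115 m) or (x of carton_c_mid in the frame of stock_tray_in between -0.078 and 0.078 m and y of carton_c_mid in the frame of stock_tray_in between -0.064 and 0.064 m and z of carton_c_mid in the frame of stock_tray_in between 0.012 and 0.04 m and contact force between carton_c and stock_tray above 2 N)) and ((x of carton_d_mid in the frame of discard_in between -0.07 and 0.07 m and y of carton_d_mid in the frame of discard_in between -0.122 and 0.122 m and z of carton_d_mid in the frame of discard_in between 0.005 and 0.115 m) or (x of carton_d_mid in the frame of stock_tray_in between -0.078 and 0.078 m and y of carton_d_mid in the frame of stock_tray_in between -0.064 and 0.064 m and z of carton_d_mid in the frame of stock_tray_in between 0.012 and 0.04 m and contact force between carton_d and stock_tray above 2 N)) and ((x of carton_e_mid in the frame of discard_in between -0.07 and 0.07 m and y of carton_e_mid in the frame of discard_in between -0.122 and 0.122 m and z of carton_e_mid in the frame of discard_in between 0.005 and 0.115 m) or (x of carton_e_mid in the frame of stock_tray_in between -0.078 and 0.078 m and y of carton_e_mid in the frame of stock_tray_in between -0.064 and 0.064 m and z of carton_e_mid in the frame of stock_tray_in between 0.012 and 0.04 m and contact force between carton_e and stock_tray above 2 N)) and ((x of carton_f_mid in the frame of discard_in between -0.07 and 0.07 m and y of carton_f_mid in the frame of discard_in between -0.122 and 0.122 m and z of carton_f_mid in the frame of discard_in between 0.005 and 0.115 m) or (x of carton_f_mid in the frame of stock_tray_in between -0.078 and 0.078 m and y of carton_f_mid in the frame of stock_tray_in between -0.064 and 0.064 m and z of carton_f_mid in the frame of stock_tray_in between 0.012 and 0.04 m and contact force between carton_f and stock_tray above 2 N)) and linear speed of each of carton_a, carton_b, carton_c, carton_d, carton_e, carton_f below 0.03 m/s and value of joint tip_tray below 0.04 rad); the robot touches nothing.
It fails at once if the tray is let fall (faster than 3 rad/s downwards) (velocity of joint tip_tray below -3 rad/s).
It fails at once if the jar or the marker is pushed more than 30 mm from its place (distance of any of jar_mid, marker_mid from where it was at the start of the episode above 0.03 m).
Of carton_a, carton_b, carton_c, carton_d, carton_e, carton_f only 4 to 6 are there at a start; the rules pass over those that are not, and their reading is None.
At some moment in a run one of carton_a, carton_b, carton_c, carton_d, carton_e, carton_f may be knocked a few centimetres aside while the robot is not near it.
It also fails if it takes over 210 s, if anything falls off the work surface, if the arm or the gripper's body presses on something with over 40 N, if the wrist force passes 120 N, or if a joint passes its speed limit or range.

## Robot

A 7-joint arm with a two-finger parallel gripper is mounted at the origin on a cart in front of the work surface, level with it; the furniture and walls round the work are solid. World frame = base frame: x ahead of the robot, y to its left, z up, the work surface at z = 0. Lengths are in m, angles in rad, forces in N, time in s.
With the tool pointing down it reaches from about 0.425 to 0.925 m from the base axis. Payload 6.8 kg.
Tool frame: the origin (TCP) lies between the finger pads; the fingertips stand 14 mm ahead of it and the grasp point (between the pads) lies 5 mm behind it; z points along the fingers, y is the line along which they close (so a half turn about z gives the same grasp; the last joint's range is limited). The gripper opens to 85 mm and grips with 20 to 120 N. Pads are 22 mm wide; open, the fingers measure 114 mm over their backs; the gripper's body (76 mm by 85 mm) begins 54 mm behind the grasp point. The pads swing forward as they close: fully open they stand 13 mm farther back than shut.
Start: joints at [1.202, 0.477, 0.022, 1.555, -0.011, 1.109, -0.083], TCP at [0.174, -0.652, 0.245] pointing down, gripper open.
Joint ranges: [-2.96, 2.96], [-0.34, 2.1], [-1.41, 1.46], [0.24, 2.44], [-1.37, 4.51], [0.17, 1.92], [-2.96, 2.96]. Speed limits (rad/s): [2.39, 2.39, 3.14, 3.14, 3.14, 3.14, 3.14].

## Interface

Orientations are given as a rotation vector (axis times angle).
In Python, from bench import r, eyes, ticket gives the robot as it stands. The module is installed in compiled form; this text tells all that it offers.
- The arm moves only by the tool arm_command, never from a script. Its argument "plan" is text: rows parted by semicolons, each of 4 numbers parted by spaces: the shift along the tool's x, y, z in m, then the turn about the tool's z in degrees. In form: tx ty tz yaw; .... A call has 1 to 20 rows; each row shifts and turns the commanded pose from where the row before left it, along the tool's axes as they then stand; what a row does not reach is not made up. A row lasts 1/8 s, in which the tool goes at most 62.5 mm and 10.7 degrees, less where a joint would pass 70% of its speed; a pose out of reach is approached as far as the arm can. A call is refused whole if a number of a shift passes 0.0625 or a number of a turn 10.7, either way. A call with a gripper value outside its range is refused whole. "hand" is the closure, from -1 (fully open) to 1 (shut), set as the call begins (left out, the last holds). The fingers move at their own pace and stop on an object; "grip_force" is the grip in N (left out, the last holds). Time passes only in rows, so rows that do not move let the fingers close. It gives the time, the measured TCP pose, the force, the opening and the grip force at its end, in the units of the state.
- r.get_obs(): the state, without advancing time (a new reading comes with each control period).
- eyes.grab_frame(name): name is "side" or "top" or "wrist"; returns (picture, depth): 480x640x3 uint8, red, green, blue; 480x640 float32, m along the optical axis (not along the pixel's ray), 0 where there is no reading.
- eyes.calibration(name): a dict with "fov_y" (degrees; the focal length in pixels is half the picture's height over the tangent of half this angle, whatever the lens; pixels are square), "cx", "cy" (the principal point, pixels), "origin" and "attitude" of the camera in the world; the wrist camera has in their place "tool_from_camera" (4x4, takes a point from camera to tool coordinates, whose origin is the TCP and whose axes are the flange's). Camera axes: x right, y up, looking along -z (the intrinsics and any distortion apply to the point x, -y, -z); pixel columns grow to the right and rows downward; lengths in m; the calibration is good to about 2 mm. A picture is of the moment at which its call begins: read the wrist's pose just before it. calibration takes no time and is no camera call.
- ticket.hand_in(): hands the job in; it is judged then, once.
The state is a dict: "clock": time; "joints": joint angles; "qvel": joint speeds; "tau": joint torques, N m; "tcp_pos": TCP position; "orientation": TCP orientation; "contact_force": force on the tool from outside, world axes, zero at the start; "moment": the same for the moment, N m; "grip_width": finger opening in m; "gripper_force": force on a finger pad.
Only numpy, scipy, OpenCV 4.12 (cv2) and the standard library are available. Lean on these libraries where they do the work, as an engineer would, in place of code of your own. Each camera call takes 0.05 s, during which the arm holds its last target. There are 200 camera calls.

## Working session

There is one attempt and no reset: what is moved stays moved. The work goes in short steps, Python scripts to look and compute and a tool call to move; the robot and the scene stay as the last step left them, time stands still between calls to the robot, and variables do not carry over. Pictures are saved under pics/ and viewed, at most 14 in all, crops included, and the job is handed in when it is done.

Besides the shell and the picture viewer there is one more tool, called after ">>>" as name(argument=value, ...), one argument or row to a line, values as JSON. arm_command: Moves the arm, as the interface text tells. Its arguments: {"type":"object","properties":{"plan":{"type":"string"},"hand":{"type":"number"},"grip_force":{"type":"number"}},"required":["plan"]}

```bash
mkdir -p pics; cat > h.py <<'E'
import numpy as np, cv2
from scipy.spatial.transform import Rotation as R
from bench import r, eyes, ticket
def cal(n):
    c=eyes.calibration(n); return c
def T(n,obs=None):
    c=eyes.calibration(n)
    if n=="wrist":
        W=np.eye(4); W[:3,:3]=R.from_rotvec(obs["orientation"]).as_matrix(); W[:3,3]=obs["tcp_pos"]
        return W@np.array(c["tool_from_camera"])
    W=np.eye(4); a=np.array(c["attitude"])
    W[:3,:3]=a if a.shape==(3,3) else R.from_rotvec(a).as_matrix(); W[:3,3]=c["origin"]; return W
def grab(n,name=None):
    o=r.get_obs(); p,d=eyes.grab_frame(n)
    if name: cv2.imwrite("pics/"+name,p[:,:,::-1])
    return p,d,T(n,o)
def cloud(n,d,W):
    c=eyes.calibration(n); f=240/np.tan(np.radians(c["fov_y"])/2)
    v,u=np.mgrid[0:480,0:640]
    P=np.stack([(u-c["cx"])/f*d,-(v-c["cy"])/f*d,-d],-1)
    return P@W[:3,:3].T+W[:3,3]
E
python3 - <<'E'
from h import *
for n in("side","top","wrist"): print(n,eyes.calibration(n))
print(r.get_obs())
for n in("side","top"): 
    p,d,W=grab(n,n+"0.png"); np.savez(n+"0.npz",p=p,d=d,W=W)
E
```

```text
side {'fov_y': 55.384470519001496, 'cx': 317.55765640478904, 'cy': 239.3299868236597, 'origin': array([ 0.21341776, -0.61122525,  0.65267834]), 'attitude': array([ 0.83180044, -0.19895578, -0.47398281])}
top {'fov_y': 42.19577856776268, 'cx': 316.1998048909457, 'cy': 248.3560114207438, 'origin': array([ 0.26426269, -0.05130023,  1.48830703]), 'attitude': array([ 0.1388337 , -0.15990396, -1.55228848])}
wrist {'fov_y': 61.57225897736837, 'cx': 318.452956449015, 'cy': 234.6050713004837, 'tool_from_camera': array([[ 1.71792582e-05,  9.55683934e-01,  2.94394663e-01,
         7.56264547e-02],
       [ 9.99999425e-01,  2.99377774e-04, -1.03021493e-03,
        -1.60047245e-04],
       [-1.07269508e-03,  2.94394511e-01, -9.55683379e-01,
        -1.29530184e-01],
       [ 0.00000000e+00,  0.00000000e+00,  0.00000000e+00,
         1.00000000e+00]])}
{'clock': 0.0, 'joints': array([ 1.20186699,  0.47776287,  0.02236294,  1.55643515, -0.01151292,
        1.10928422, -0.0831175 ]), 'qvel': array([-5.60275146e-04,  3.69259998e-04,  1.16876050e-04, -1.43147478e-03,
        6.22441153e-04,  8.75498085e-05,  1.21575307e-04]), 'tau': array([-2.38246082e-05, -5.96458054e+01,  1.60772435e+00, -2.81195140e+01,
        1.24096207e-02,  9.10982693e-03, -7.42205742e-06]), 'tcp_pos': array([ 0.17390632, -0.65164154,  0.24435798]), 'orientation': array([-3.11320870e+00, -4.08290622e-01,  5.58731477e-04]), 'contact_force': array([ 0.61739178,  0.60943861, -0.35766549]), 'moment': array([ 0.0231068 , -0.02711521,  0.03089781]), 'gripper_force': 0.0, 'grip_width': 0.08552474847214217}
```

View pics/top0.png

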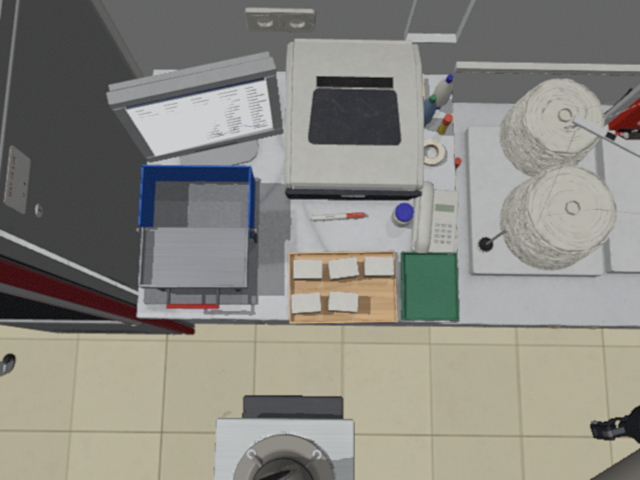

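View pics/side0.png

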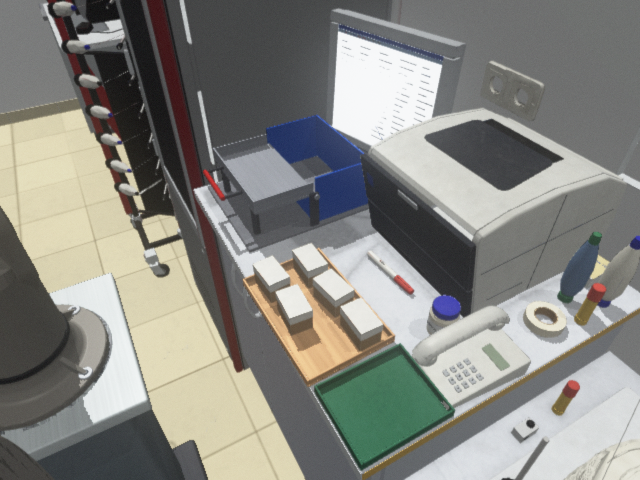

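Top view: five cartons near (307,269), (343,268), (379,267), (306,303), (343,302) in the wooden tray. The steel tray sits at (195,258) with its red handle at (192,306), and the green tray is at (430,286). The jar is at (403,213) and the marker at (340,216). The side view agrees.

```bash
cat >> h.py <<'E'
def lids(p,P,zlo,zhi,box,amin=60,smax=60,vmin=150):
    h=cv2.cvtColor(p,cv2.COLOR_RGB2HSV)
    m=(P[...,2]>zlo)&(P[...,2]<zhi)&(P[...,0]>box[0])&(P[...,0]<box[1])&(P[...,1]>box[2])&(P[...,1]<box[3])&(h[...,1]<smax)&(h[...,2]>vmin)
    n,l,s,c=cv2.connectedComponentsWithStats(m.astype(np.uint8),connectivity=4)
    out=[]
    for i in range(1,n):
        if s[i,4]<amin: continue
        q=P[l==i]; out.append(rect(q)+(s[i,4],c[i].round().tolist()))
    return out
def rect(q):
    (cx,cy),(w,h),a=cv2.minAreaRect((q[:,:2]*1000).astype(np.float32))
    if w<h: w,h,a=h,w,a+90
    a=(a+90)%180-90
    return (round(cx),round(cy),round(float(np.median(q[:,2]))*1000),round(w),round(h),round(a,1))
E
python3 - <<'E'
from h import *
z=np.load("top0.npz"); p=z["p"];P=cloud("top",z["d"],z["W"])
h=cv2.cvtColor(p,cv2.COLOR_RGB2HSV)
print("lids x y z L W ang");[print(*x) for x in lids(p,P,.035,.07,(.3,.8,-.5,.3))]
def comp(name,m,k=2,amin=60):
    n,l,s,c=cv2.connectedComponentsWithStats(m.astype(np.uint8))
    for i in np.argsort(-s[1:,4])[:k]+1: 
        if s[i,4]>=amin: print(name,*rect(P[l==i]),s[i,4],c[i].round())
H,S,V=h[...,0],h[...,1],h[...,2]
vol=(P[...,0]>.3)&(P[...,0]<.95)
comp("green",(H>65)&(H<95)&(S>120)&vol)
comp("handle",((H<6)|(H>174))&(S>150)&vol&(P[...,2]>.07)&(P[...,2]<.12))
comp("wood",(H>8)&(H<22)&(S>80)&vol&(P[...,2]<.03))
comp("jarlid",(H>110)&(H<130)&(S>120)&vol&(P[...,1]<0)&(P[...,2]<.09),2,30)
comp("blue",(H>105)&(H<125)&(S>150)&vol&(P[...,2]>.118)&(P[...,2]<.14))
comp("steel",(S<40)&vol&(P[...,2]>.08)&(P[...,2]<.092)&(P[...,1]>.1))
comp("marker",((H<8)|(H>174))&(S>120)&vol&(P[...,2]<.03),2,20)
E
```

```text
lids x y z L W ang
667 -378 39 66 53 85.6 311 [445.0, 197.0]
587 -320 62 94 29 -4.5 360 [423.0, 232.0]
497 -133 53 67 43 -81.7 514 [343.0, 267.0]
503 -216 53 67 43 -89.1 517 [379.0, 266.0]
493 -50 53 66 42 -88.7 505 [308.0, 268.0]
418 -133 53 67 43 85.8 530 [343.0, 301.0]
414 -46 53 66 43 -85.2 530 [306.0, 302.0]
handle 398 206 102 112 8 -89.5 159 [192. 306.]
handle 388 372 95 28 12 -39.7 81 [119. 308.]
wood 456 -133 5 253 170 -88.2 4298 [347. 292.]
jarlid 629 -275 66 41 39 -4.2 247 [404. 212.]
blue 647 208 124 251 141 -89.3 493 [193. 183.]
steel 513 213 85 226 134 -89.1 5297 [193. 256.]
steel 778 202 88 208 12 -75.2 283 [206. 145.]
marker 918 -877 -49 124 34 -83.0 530 [626. 120.]
marker 389 372 -357 30 17 -37.7 435 [161. 322.]
```

```bash
cat >> h.py <<'E'
def st():
    o=r.get_obs(); M=R.from_rotvec(o["orientation"]).as_matrix()
    return o,M,np.degrees(np.arctan2(M[1,0],M[0,0]))
def go(x,y,z,hd=None):
    "print shift in tool axes as they now stand (mm) and yaw needed (mm, deg)"
    o,M,h=st(); d=M.T@(np.array([x,y,z])-o["tcp_pos"]*1000)
    print("t",round(float(o["clock"]),1),"tcp",(o["tcp_pos"]*1000).round(),"head",round(h,1),"tilt",round(np.degrees(np.arccos(-M[2,2])),2),
      "| tool shift",d.round(1), "yaw", None if hd is None else round(-((hd-h+180)%360-180),1))
E
python3 -c "
from h import *
go(455,-133,245,90)"
```

```text
t 0.1 tcp [ 174. -652.  244.] head 14.9 tilt 0.09 | tool shift [ 4.053e+02 -4.287e+02  1.000e-01] yaw -75.1
```

>>> arm_command(
  plan="0 0 0 -9.4; 0 0 0 -9.4; 0 0 0 -9.4; 0 0 0 -9.4; 0 0 0 -9.4; 0 0 0 -9.4; 0 0 0 -9.4; 0 0 0 -9.4; 0 0 0 0",
)

```text
clock: 1.23
tcp_pos: [0.1738, -0.6519, 0.2447]
orientation: [-2.22, -2.222, -0.001]
contact_force: [0.6, 0.3, -0.6]
grip_width: 0.0854
gripper_force: 0.0
```

```bash
python3 -c "
from h import *
go(400,-170,245,90)"
```

```text
t 1.2 tcp [ 174. -652.  245.] head 90.1 tilt 0.06 | tool shift [4.817e+02 2.266e+02 2.000e-01] yaw 0.1
```

>>> arm_command(
  plan="0.043 0.023 0 0; 0.043 0.023 0 0; 0.043 0.023 0 0; 0.043 0.023 0 0; 0.043 0.023 0 0; 0.043 0.023 0 0; 0.043 0.023 0 0; 0.043 0.023 0 0; 0.043 0.023 0 0; 0.043 0.023 0 0; 0.043 0.023 0 0; 0.043 0.023 0 0; 0 0 0 0; 0 0 0 0",
)

```text
clock: 2.98
tcp_pos: [0.4484, -0.1359, 0.2451]
orientation: [-2.221, -2.221, 0.001]
contact_force: [-0.0, -0.8, -0.2]
grip_width: 0.0856
gripper_force: 0.0
```

```bash
cat > look.py <<'E'
from h import *
import sys
o,M,hd=st(); print("w",o["contact_force"].round(2)); 
p,d,W=grab("wrist",sys.argv[1] if len(sys.argv)>1 else None); P=cloud("wrist",d,W)
[print(*x) for x in lids(p,P,.04,.065,(.33,.6,-.27,.02),800)]
go(0,0,0)
E
python3 look.py w1.png
```

```text
w [-0.   -0.8  -0.19]
415 -44 54 66 43 -85.7 5317 [273.0, 85.0]
495 -48 54 66 43 89.9 5280 [379.0, 90.0]
498 -130 54 67 43 -81.6 4185 [379.0, 198.0]
419 -131 54 67 43 86.2 4179 [282.0, 199.0]
504 -214 54 67 43 89.8 3334 [381.0, 293.0]
t 3.0 tcp [ 448. -137.  245.] head 90.0 tilt 0.05 | tool shift [ 136.3 -448.1  245.4] yaw None
```

View pics/w1.png

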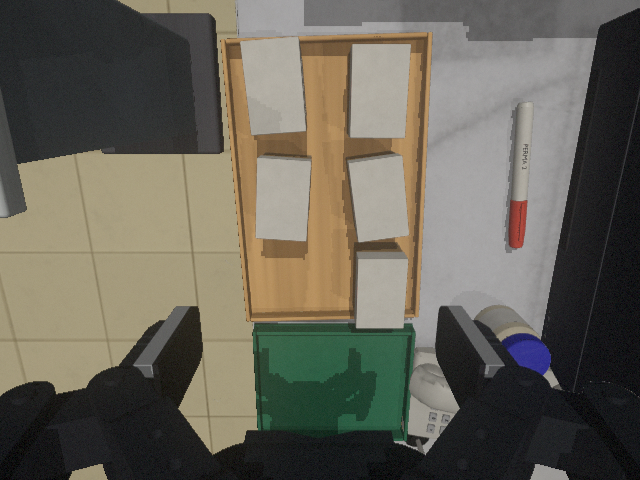

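The wrist view shows all five lids: (273,85), (379,90), (379,198), (282,199) and (381,293). Each measures 66x43 mm at a height of 54 mm, as expected. Starting with the centre one.

>>> arm_command(
  plan="0.006 0.050 0 0; 0 0 0 -8.4; 0 0 0.05 0; 0 0 0.05 0; 0 0 0.045 0; 0 0 0.03 0; 0 0 0.02 0; 0 0 0.01 0; 0 0 0 0; 0 0 0 0",
  hand=-0.4,
  grip_force=40,
)

```text
clock: 4.28
tcp_pos: [0.4993, -0.1299, 0.0411]
orientation: [2.05, 2.379, 0.001]
contact_force: [-0.0, 0.2, 0.1]
grip_width: 0.0596
gripper_force: 0.0
```

>>> arm_command(
  plan="0 0 0 0; 0 0 0 0; 0 0 0 0; 0 0 0 0; 0 0 0 0; 0 0 -0.03 0; 0 0 -0.05 0; 0 0 -0.05 0; 0 0 0 0; 0 0 0 0; 0 0 0 0; 0 0 0 0",
  hand=1,
)

```text
clock: 5.78
tcp_pos: [0.4981, -0.1292, 0.1691]
orientation: [-2.048, -2.379, 0.001]
contact_force: [0.1, 0.1, -0.4]
grip_width: 0.0412
gripper_force: 40.8
```

```bash
python3 look.py w2.png
```

```text
w [ 0.07  0.12 -0.44]
415 -44 54 66 43 -85.9 9337 [195.0, 67.0]
494 -47 54 67 43 89.7 8885 [333.0, 96.0]
419 -131 54 67 43 86.0 6834 [194.0, 216.0]
t 5.8 tcp [ 498. -129.  169.] head 98.6 tilt 0.11 | tool shift [ 201.7 -473.2  170.3] yaw None
```

View pics/w2.png

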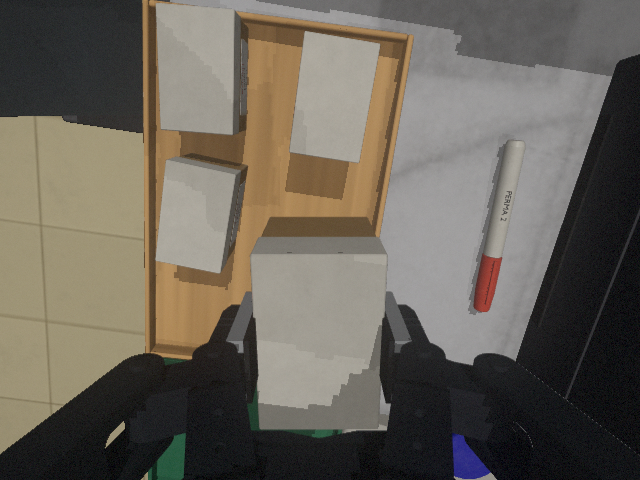

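It's held and the wrist force is only about -0.4 N, so this one is empty. The other three visible cartons haven't moved. Next I'll go over the tip tray and look.

>>> arm_command(
  plan="0 0 -0.008 9.8; 0 0 -0.008 9.8; 0 0 -0.008 9.9; 0 0 -0.008 9.9; 0 0 -0.008 9.9; 0 0 -0.008 9.9; 0 0 -0.008 9.8; 0 0 -0.008 9.8; 0 0 -0.008 9.9; 0 0 -0.008 9.9; -0.003 -0.043 0 0; -0.003 -0.043 0 0; -0.003 -0.043 0 0; -0.003 -0.043 0 0; -0.003 -0.043 0 0; -0.003 -0.043 0 0; -0.003 -0.043 0 0; -0.003 -0.043 0 0; 0 0 0 0; 0 0 0 0",
)

```text
clock: 8.32
tcp_pos: [0.475, 0.2141, 0.2497]
orientation: [3.141, -0.001, -0.002]
contact_force: [0.1, -1.3, -1.0]
grip_width: 0.0412
gripper_force: 40.7
```

```bash
cat > tray.py <<'E'
from h import *
import sys
o,M,hd=st(); print("w",o["contact_force"].round(2))
p,d,W=grab("wrist",sys.argv[1]); P=cloud("wrist",d,W)
h=cv2.cvtColor(p,cv2.COLOR_RGB2HSV);H,S,V=h[...,0],h[...,1],h[...,2];X,Y,Z=P[...,0],P[...,1],P[...,2]
def comp(n,m,k=2):
    _,l,s,c=cv2.connectedComponentsWithStats(m.astype(np.uint8))
    for i in np.argsort(-s[1:,4])[:k]+1: print(n,*rect(P[l==i]),s[i,4],c[i].round())
comp("floor",(Z>.078)&(Z<.092)&(S<60)&(d>0)&(X>.4)&(X<.62),1)
comp("rims",(Z>.108)&(Z<.117)&(S<70)&(X>.4)&(X<.62),3)
comp("handle",((H<8)|(H>172))&(S>130)&(Z>.08)&(Z<.12),1)
comp("blue",(H>105)&(H<125)&(S>120)&(Z>.118)&(Z<.135),3)
comp("green",(H>65)&(H<95)&(S>100)&(Z>-.01)&(Z<.03),1)
go(0,0,0)
E
python3 tray.py w3.png
```

```text
w [ 0.11 -1.33 -1.04]
floor 513 210 86 243 138 -89.6 59075 [327. 150.]
rims 509 127 113 135 78 0.3 2695 [485. 194.]
rims 507 296 113 135 66 0.6 2453 [164. 194.]
rims 532 369 113 163 4 -0.8 2085 [ 75. 124.]
handle 397 369 102 18 3 2.7 579 [117. 319.]
blue 594 331 125 34 6 -0.2 839 [115.  31.]
blue 595 87 125 32 6 -0.3 823 [538.  29.]
blue 580 328 118 0 0 0.0 1 [127.  59.]
t 8.4 tcp [475. 213. 250.] head -0.1 tilt 0.07 | tool shift [-474.5  214.3  250.4] yaw None
```

View pics/w3.png

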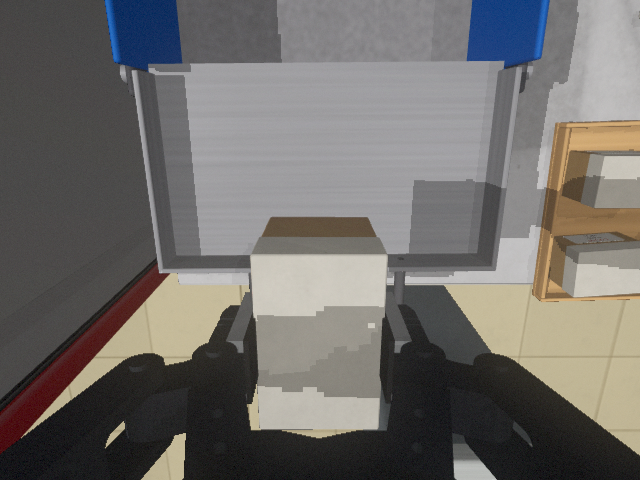

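The tip tray is clear, with its rim corners near (135,65), (525,65), (495,265) and (165,270). Its floor centre is about (513,210), with almost no yaw. Setting this carton down at (487,275).

>>> arm_command(
  plan="0.006 -0.031 0 0; 0.006 -0.031 0 0; 0 0 0.03 0; 0 0 0.03 0; 0 0 0.03 0; 0 0 0.02 0; 0 0 0.01 0; 0 0 0.006 0; 0 0 0 0; 0 0 0 0",
)

```text
clock: 9.62
tcp_pos: [0.4876, 0.2769, 0.125]
orientation: [-3.141, 0.002, -0.002]
contact_force: [0.4, 0.5, 0.6]
grip_width: 0.0413
gripper_force: 40.8
```

>>> arm_command(
  plan="0 0 0 0; 0 0 0 0; 0 0 0 0; 0 0 -0.03 0; 0 0 -0.05 0; 0 0 -0.05 0; 0 0 0 0",
  hand=-0.18,
)

```text
clock: 10.5
tcp_pos: [0.489, 0.2784, 0.2587]
orientation: [-3.138, 0.002, -0.011]
contact_force: [-0.1, -0.2, -1.0]
grip_width: 0.0505
gripper_force: 0.0
```

```bash
cat > tl.py <<'E'
from h import *
p,d,W=grab("wrist"); P=cloud("wrist",d,W)
[print(*x) for x in lids(p,P,.120,.15,(.43,.6,.08,.34),800)]
go(498,-20,250,90)
E
python3 tl.py
```

```text
488 277 135 67 43 -0.0 6288 [321.0, 231.0]
t 10.6 tcp [488. 277. 256.] head -0.1 tilt 0.23 | tool shift [ 10.3 297.3   5.7] yaw -90.1
```

>>> arm_command(
  plan="0 0.04 0 0; 0 0.041 0 0; 0 0.041 0 0; 0 0.041 0 0; 0 0.041 0 0; 0 0.041 0 0; 0 0.041 0 0; 0 0.039 0 0; 0 0 0 -10; 0 0 0 -10; 0 0 0 -10; 0 0 0 -10; 0 0 0 -10; 0 0 0 -10; 0 0 0 -10; 0 0 0 -10; 0 0 0 -10; 0 0 0 0",
  hand=-0.4,
)

```text
clock: 12.8
tcp_pos: [0.486, -0.0485, 0.253]
orientation: [-2.223, -2.217, 0.002]
contact_force: [0.2, 0.2, 0.5]
grip_width: 0.0597
gripper_force: 0.0
```

```bash
python3 look.py; python3 -c "
from h import *
go(494,-48,41,90)"
```

```text
w [0.21 0.18 0.54]
415 -44 54 67 43 -86.1 3992 [233.0, 198.0]
494 -48 54 67 43 89.7 3994 [328.0, 202.0]
419 -131 54 67 42 86.2 2592 [247.0, 289.0]
495 -203 54 43 25 89.7 845 [327.0, 360.0]
t 12.8 tcp [486. -49. 253.] head 89.7 tilt 0.12 | tool shift [  46.1 -485.8  254.2] yaw None
t 12.8 tcp [486. -49. 253.] head 89.7 tilt 0.12 | tool shift [  0.5   8.3 212.2] yaw -0.3
```

>>> arm_command(
  plan="0 0.008 0 0; 0 0 0.05 0; 0 0 0.05 0; 0 0 0.05 0; 0 0 0.03 0; 0 0 0.02 0; 0 0 0.012 0; 0 0 0 0; 0 0 0 0",
)

```text
clock: 13.98
tcp_pos: [0.4956, -0.0483, 0.043]
orientation: [2.222, 2.219, 0.001]
contact_force: [0.4, 0.2, 0.8]
grip_width: 0.0597
gripper_force: 0.0
```

>>> arm_command(
  plan="0 0 0 0; 0 0 0 0; 0 0 0 0; 0 0 0 0; 0 0 0 0; 0 0 -0.03 0; 0 0 -0.05 0; 0 0 -0.05 0; 0 0 0 0; 0 0 0 0; 0 0 0 0; 0 0 0 0; 0 0 0 0; 0 0 0 0",
  hand=1,
)

```text
clock: 15.72
tcp_pos: [0.4948, -0.0483, 0.172]
orientation: [-2.222, -2.22, 0.0]
contact_force: [0.1, 0.2, -4.0]
grip_width: 0.0414
gripper_force: 42.8
```

Wrist force is -4.0 N, so this one is full. Taking it to the stock tray.

>>> arm_command(
  plan="0 0 -0.008 10; 0 0 -0.008 10; 0 0 -0.008 10; 0 0 -0.008 10; 0 0 -0.008 10; 0 0 -0.008 10; 0 0 -0.008 10; 0 0 -0.008 10; 0 0 -0.008 10; -0.006 0.04 0 0; -0.006 0.04 0 0; -0.006 0.04 0 0; -0.006 0.04 0 0; -0.006 0.04 0 0; -0.006 0.04 0 0; -0.006 0.04 0 0; 0 0 0 0; 0 0 0 0",
)

```text
clock: 17.98
tcp_pos: [0.4526, -0.3277, 0.244]
orientation: [-3.141, 0.001, 0.001]
contact_force: [0.0, -0.0, -2.9]
grip_width: 0.041
gripper_force: 42.6
```

```bash
python3 tray.py w4.png | grep -v rims
```

```text
w [ 0.02 -0.03 -2.92]
green 466 -342 5 159 131 -0.1 17375 [342. 156.]
t 18.0 tcp [ 453. -327.  244.] head 0.0 tilt 0.05 | tool shift [-452.7 -327.1  244.4] yaw None
```

View pics/w4.png

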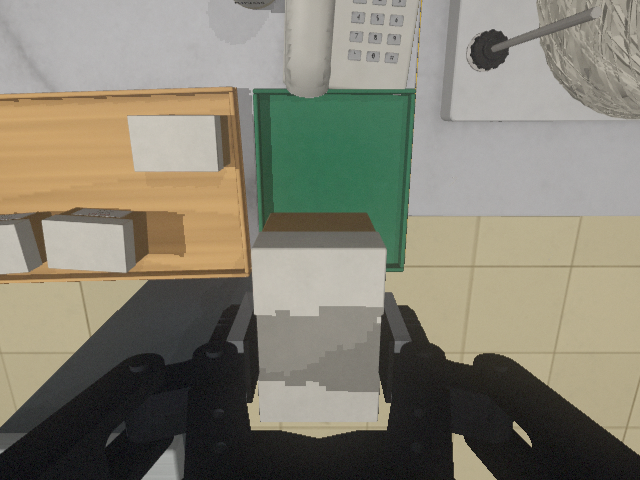

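The green tray is empty, with corners near (255,90), (415,90), (403,270) and (260,240). Its centre is about (466,-342). Placing the full carton at (503,-306).

>>> arm_command(
  plan="0.025 -0.011 0 0; 0.025 -0.01 0 0; 0 0 0.05 0; 0 0 0.05 0; 0 0 0.04 0; 0 0 0.03 0; 0 0 0.02 0; 0 0 0.008 0; 0 0 0.002 0; 0 0 0 0; 0 0 0 0",
)

```text
clock: 19.4
tcp_pos: [0.5032, -0.3077, 0.0452]
orientation: [3.141, -0.002, 0.002]
contact_force: [-0.2, -0.9, -3.5]
grip_width: 0.0415
gripper_force: 42.5
```

```bash
python3 -c "
from h import *
print(r.get_obs()['contact_force']); go(503,-306,43,0)"
```

```text
[-0.23119901 -0.87499935 -3.51687963]
t 19.4 tcp [ 503. -308.   45.] head -0.1 tilt 0.1 | tool shift [-0.2 -1.7  2.2] yaw -0.1
```

>>> arm_command(
  plan="0 0 0.002 0; 0 0 0 0; 0 0 0 0",
)

```text
clock: 19.77
tcp_pos: [0.5032, -0.3077, 0.0433]
orientation: [3.141, -0.002, 0.002]
contact_force: [-0.9, 1.4, 4.6]
grip_width: 0.0411
gripper_force: 43.7
```

>>> arm_command(
  plan="0 0 0 0; 0 0 0 0; 0 0 0 0; 0 0 -0.03 0; 0 0 -0.05 0; 0 0 -0.06 0; 0 0 -0.06 0; 0 -0.047 0 -10; 0 0 0 -10; 0 0 0 -10; 0 0 0 -10; 0 0 0 -10; 0 0 0 -10; 0 0 0 -10; 0 0 0 -10; 0 0 0 -10; 0.045 0 0 0; 0 0 0 0; 0 0 0 0",
  hand=-0.18,
)

```text
clock: 22.15
tcp_pos: [0.5026, -0.2158, 0.2423]
orientation: [2.222, 2.22, -0.001]
contact_force: [0.1, -0.5, 0.1]
grip_width: 0.0505
gripper_force: 0.0
```

```bash
sed -i 's/-.27,.02)/-.42,.02)/' look.py; python3 look.py; python3 -c "
from h import *
go(504,-214,42,90)"
```

```text
w [ 0.08 -0.49  0.13]
417 -71 54 43 12 4.1 1034 [195.0, 8.0]
419 -131 54 67 43 86.2 5313 [206.0, 95.0]
504 -214 54 67 43 90.0 4227 [319.0, 204.0]
505 -307 54 66 43 0.2 3292 [320.0, 309.0]
t 22.2 tcp [ 503. -216.  242.] head 89.9 tilt 0.03 | tool shift [ 215.4 -502.9  242.2] yaw None
t 22.2 tcp [ 503. -216.  242.] head 89.9 tilt 0.03 | tool shift [  2.4   1.5 200.3] yaw -0.1
```

>>> arm_command(
  plan="0.002 0.001 0 0; 0 0 0.05 0; 0 0 0.05 0; 0 0 0.05 0; 0 0 0.03 0; 0 0 0.015 0; 0 0 0.005 0; 0 0 0 0; 0 0 0 0",
  hand=-0.4,
)

```text
clock: 23.32
tcp_pos: [0.5046, -0.2138, 0.0435]
orientation: [2.221, 2.219, 0.001]
contact_force: [0.4, 0.2, -0.1]
grip_width: 0.0599
gripper_force: 0.0
```

>>> arm_command(
  plan="0 0 0 0; 0 0 0 0; 0 0 0 0; 0 0 0 0; 0 0 0 0; 0 0 -0.03 0; 0 0 -0.05 0; 0 0 -0.05 0; 0 0 0 0; 0 0 0 0; 0 0 0 0; 0 0 0 0; 0 0 0 0; 0 0 0 0",
  hand=1,
)

```text
clock: 25.08
tcp_pos: [0.5036, -0.2133, 0.172]
orientation: [-2.222, -2.22, 0.0]
contact_force: [0.4, -0.4, -3.0]
grip_width: 0.041
gripper_force: 42.3
```

Wrist force is -3.0 N, so it's full. Placing it at (503,-378).

>>> arm_command(
  plan="0 0 -0.005 10; 0 0 -0.005 10; 0 0 0 10; 0 0 0 10; 0 0 0 10; 0 0 0 10; 0 0 0 10; 0 0 0 10; 0 0 0 10; 0 0.041 0 0; 0 0.041 0 0; 0 0.041 0 0; 0 0.041 0 0; 0 0 0 0; 0 0 0 0",
)

```text
clock: 26.95
tcp_pos: [0.5036, -0.3767, 0.1819]
orientation: [-3.141, 0.001, 0.001]
contact_force: [-0.4, 1.6, -3.7]
grip_width: 0.0412
gripper_force: 42.3
```

```bash
python3 -c "
from h import *
print(r.get_obs()['contact_force']); go(503,-378,43,0)"
```

```text
[-0.42080792  1.64861497 -3.72014065]
t 26.9 tcp [ 504. -377.  182.] head -0.0 tilt 0.06 | tool shift [ -0.5   1.5 138.9] yaw -0.0
```

>>> arm_command(
  plan="0 0.001 0.05 0; 0 0 0.04 0; 0 0 0.03 0; 0 0 0.013 0; 0 0 0.005 0; 0 0 0.001 0; 0 0 0 0; 0 0 0 0",
)

```text
clock: 27.95
tcp_pos: [0.504, -0.3788, 0.0442]
orientation: [3.141, -0.002, 0.002]
contact_force: [0.2, 0.3, -4.0]
grip_width: 0.041
gripper_force: 42.2
```

>>> arm_command(
  plan="0 0 0 0; 0 0 0 0; 0 0 0 0; 0 0 -0.03 0; 0 0 -0.05 0; 0 0 -0.06 0; 0 0 -0.06 0; -0.021 -0.061 0 0; -0.021 -0.061 0 0; -0.021 -0.062 0 0; -0.021 -0.061 0 0; 0 0 0 -9.6; 0 0 0 -9.6; 0 0 0 -9.6; 0 0 0 -9.6; 0 0 0 -9.6; 0 0 0 -9.6; 0 0 0 -9.6; 0 0 0 -9.6; 0 0 0 -9.6",
  hand=-0.18,
)

```text
clock: 30.45
tcp_pos: [0.4227, -0.1418, 0.2435]
orientation: [2.285, 2.155, 0.0]
contact_force: [-0.1, 0.5, 0.4]
grip_width: 0.0506
gripper_force: 0.0
```

```bash
python3 look.py; python3 -c "
from h import *
go(419,-131,42,86.2)"
```

```text
w [-0.09  0.53  0.4 ]
415 -44 54 67 43 -85.7 5470 [300.0, 77.0]
419 -131 54 67 43 86.2 4317 [313.0, 192.0]
t 30.5 tcp [ 423. -142.  243.] head 87.0 tilt 0.02 | tool shift [ 119.8 -429.5  243.3] yaw None
t 30.5 tcp [ 423. -142.  243.] head 87.0 tilt 0.02 | tool shift [ 10.7  -4.3 201.5] yaw 0.8
```

>>> arm_command(
  plan="0.011 -0.004 0 0.8; 0 0 0.05 0; 0 0 0.05 0; 0 0 0.05 0; 0 0 0.03 0; 0 0 0.015 0; 0 0 0.005 0; 0 0 0.001 0; 0 0 0 0; 0 0 0 0",
  hand=-0.4,
)

```text
clock: 31.75
tcp_pos: [0.4199, -0.1308, 0.043]
orientation: [2.306, 2.132, 0.001]
contact_force: [-0.4, 0.2, 0.4]
grip_width: 0.0602
gripper_force: 0.0
```

>>> arm_command(
  plan="0 0 0 0; 0 0 0 0; 0 0 0 0; 0 0 0 0; 0 0 0 0; 0 0 -0.03 0; 0 0 -0.05 0; 0 0 -0.05 0; 0 0 0 0; 0 0 0 0; 0 0 0 0; 0 0 0 0; 0 0 0 0; 0 0 0 0",
  hand=1,
)

```text
clock: 33.5
tcp_pos: [0.4193, -0.1305, 0.172]
orientation: [-2.306, -2.133, 0.0]
contact_force: [-0.5, -0.0, -1.7]
grip_width: 0.0414
gripper_force: 40.9
```

The -1.7 N reading is ambiguous, so I'll average several readings while holding still.

```bash
python3 -c "
from h import *
a=[]
for i in range(10): eyes.grab_frame('wrist'); a.append(r.get_obs()['contact_force'][2])
print(np.round(a,2),np.mean(a)); go(487,145,250,0)"
```

```text
[ 0.5  -0.39 -1.2  -0.62 -1.48 -1.02 -0.98 -0.7  -0.76 -0.84] -0.7490630503348982
t 34.0 tcp [ 419. -131.  172.] head 85.5 tilt 0.01 | tool shift [280.   46.  -77.7] yaw 85.5
```

The mean is -0.75 N, so it's empty. Placing it at (487,145).

>>> arm_command(
  plan="0 0 -0.009 9.5; 0 0 -0.009 9.5; 0 0 -0.009 9.5; 0 0 -0.009 9.5; 0 0 -0.009 9.5; 0 0 -0.009 9.5; 0 0 -0.009 9.5; 0 0 -0.009 9.5; 0 0 -0.006 9.5; 0.017 -0.055 0 0; 0.017 -0.055 0 0; 0.017 -0.055 0 0; 0.017 -0.055 0 0; 0 -0.056 0 0; 0 0 0 0; 0 0 0 0",
)

```text
clock: 36.0
tcp_pos: [0.487, 0.1449, 0.25]
orientation: [3.141, 0.002, -0.001]
contact_force: [0.5, 0.1, 0.7]
grip_width: 0.0413
gripper_force: 40.9
```

```bash
python3 tl.py; python3 -c "
from h import *
go(487,145,124,0)"
```

```text
488 277 135 67 44 -0.7 6639 [111.0, 231.0]
t 36.0 tcp [487. 144. 250.] head -0.0 tilt 0.06 | tool shift [ 11.  164.1   0.2] yaw -90.0
t 36.0 tcp [487. 144. 250.] head -0.0 tilt 0.06 | tool shift [-1.00e-01 -1.00e+00  1.26e+02] yaw -0.0
```

>>> arm_command(
  plan="0 0 0.04 0; 0 0 0.04 0; 0 0 0.025 0; 0 0 0.013 0; 0 0 0.006 0; 0 0 0.002 0; 0 0 0 0; 0 0 0 0",
)

```text
clock: 37.05
tcp_pos: [0.4876, 0.1456, 0.1249]
orientation: [-3.141, -0.001, -0.002]
contact_force: [0.2, -0.3, 0.4]
grip_width: 0.0415
gripper_force: 40.9
```

>>> arm_command(
  plan="0 0 0 0; 0 0 0 0; 0 0 0 0; 0 0 -0.03 0; 0 0 -0.05 0; 0 0 -0.05 0; -0.018 0.047 0 0; -0.018 0.047 0 0; -0.018 0.047 0 0; -0.018 0.048 0 0; 0 0 0 -10.4; 0 0 0 -10.4; 0 0 0 -10.4; 0 0 0 -10.4; 0 0 0 -10.4; 0 0 0 -10.4; 0 0 0 -10.4; 0 0 0 -10.4; 0 0 0 -10.4; 0 0 0 0",
  hand=-0.18,
)

```text
clock: 39.55
tcp_pos: [0.4152, -0.0436, 0.2543]
orientation: [2.152, 2.289, -0.0]
contact_force: [0.2, 0.0, 0.6]
grip_width: 0.0506
gripper_force: 0.0
```

```bash
python3 look.py w5.png; python3 -c "
from h import *
go(415,-44,42,94.2)"
```

```text
w [0.21 0.01 0.61]
415 -44 54 67 43 -85.5 3956 [318.0, 203.0]
t 39.6 tcp [415. -44. 254.] head 93.4 tilt 0.0 | tool shift [  68.3 -411.9  254.3] yaw None
t 39.6 tcp [415. -44. 254.] head 93.4 tilt 0.0 | tool shift [ -0.4  -0.3 212.3] yaw -0.8
```

>>> arm_command(
  plan="0 0 0.05 -0.8; 0 0 0.05 0; 0 0 0.05 0; 0 0 0.03 0; 0 0 0.02 0; 0 0 0.012 0; 0 0 0 0; 0 0 0 0",
  hand=-0.4,
)

```text
clock: 40.6
tcp_pos: [0.4159, -0.0436, 0.043]
orientation: [2.134, 2.304, 0.001]
contact_force: [0.0, -0.3, -0.2]
grip_width: 0.0599
gripper_force: 0.0
```

>>> arm_command(
  plan="0 0 0 0; 0 0 0 0; 0 0 0 0; 0 0 0 0; 0 0 0 0; 0 0 -0.03 0; 0 0 -0.05 0; 0 0 -0.05 0; 0 0 0 0; 0 0 0 0; 0 0 0 0; 0 0 0 0; 0 0 0 0; 0 0 0 0",
  hand=1,
)

```text
clock: 42.35
tcp_pos: [0.4152, -0.0435, 0.172]
orientation: [-2.133, -2.306, 0.0]
contact_force: [-0.1, 0.3, -3.6]
grip_width: 0.0412
gripper_force: 43.5
```

```bash
python3 -c "
from h import *
a=[]
for i in range(6): eyes.grab_frame('wrist'); a.append(r.get_obs()['contact_force'][2])
print(np.round(a,2),np.mean(a)); go(0,0,0,0)"
```

```text
[-3.64 -3.73 -5.06 -4.19 -3.43 -3.64] -3.9494509855805155
t 42.6 tcp [415. -44. 172.] head 94.4 tilt 0.01 | tool shift [  75.6 -410.7  172.3] yaw 94.4
```

Full (-3.9 N). Placing it at (429,-306), with a look at the stock tray first.

>>> arm_command(
  plan="0 0 -0.008 10.5; 0 0 -0.008 10.5; 0 0 -0.008 10.5; 0 0 -0.008 10.5; 0 0 -0.008 10.5; 0 0 -0.008 10.5; 0 0 -0.008 10.5; 0 0 -0.008 10.5; 0 0 -0.008 10.4; 0.003 0.052 0 0; 0.003 0.052 0 0; 0.003 0.052 0 0; 0.003 0.053 0 0; 0.002 0.053 0 0; 0 0 0 0; 0 0 0 0",
)

```text
clock: 44.65
tcp_pos: [0.4293, -0.3051, 0.2439]
orientation: [-3.141, -0.001, 0.001]
contact_force: [-0.0, 0.4, -4.1]
grip_width: 0.0414
gripper_force: 43.5
```

```bash
sed -i 's/(.33,.6,/(.33,.55,/' look.py; python3 look.py; python3 -c "
from h import *
go(429,-306,43,0)"
```

```text
w [-0.04  0.4  -4.12]
504 -379 54 66 43 -0.1 5090 [416.0, 110.0]
482 -322 54 66 43 0.0 4780 [341.0, 139.0]
t 44.7 tcp [ 430. -304.  244.] head 0.1 tilt 0.06 | tool shift [-428.9 -305.   244.5] yaw None
t 44.7 tcp [ 430. -304.  244.] head 0.1 tilt 0.06 | tool shift [ -0.5   1.8 201. ] yaw 0.1
```

The top-row carton was knocked to (482,-322), which is still inside the stock tray. Putting the third full one at (427,-379) instead, clear of both.

>>> arm_command(
  plan="-0.001 0.037 0 0; -0.001 0.037 0 0; 0 0 0.05 0; 0 0 0.05 0; 0 0 0.04 0; 0 0 0.03 0; 0 0 0.02 0; 0 0 0.008 0; 0 0 0.002 0; 0 0 0 0; 0 0 0 0",
)

```text
clock: 46.08
tcp_pos: [0.4281, -0.3799, 0.0452]
orientation: [3.141, 0.001, 0.002]
contact_force: [1.0, -1.1, -2.9]
grip_width: 0.0414
gripper_force: 43.4
```

```bash
python3 -c "
from h import *
print(r.get_obs()['contact_force']); go(427,-379,43,0)"
```

```text
[ 1.01447877 -1.10504009 -2.89437164]
t 46.1 tcp [ 428. -380.   45.] head 0.0 tilt 0.09 | tool shift [-1.1 -0.9  2.2] yaw 0.0
```

>>> arm_command(
  plan="0 0 0.002 0; 0 0 0 0",
)

```text
clock: 46.32
tcp_pos: [0.4281, -0.38, 0.0432]
orientation: [3.141, 0.001, 0.002]
contact_force: [-0.6, 0.9, 4.7]
grip_width: 0.0413
gripper_force: 44.4
```

>>> arm_command(
  plan="0 0 0 0; 0 0 0 0; 0 0 0 0; 0 0 -0.03 0; 0 0 -0.05 0; 0 0 -0.06 0; 0 0 -0.06 0; 0 -0.04 0 0; 0 0 0 0; 0 0 0 0",
  hand=-0.18,
)

```text
clock: 47.58
tcp_pos: [0.4272, -0.3398, 0.2421]
orientation: [3.141, 0.001, -0.001]
contact_force: [0.6, -1.2, -0.7]
grip_width: 0.0504
gripper_force: 0.0
```

```bash
python3 look.py w6.png; python3 - <<'E'
from h import *
p,d,W=grab("top"); P=cloud("top",d,W)
print("top");[print(*x) for x in lids(p,P,.12,.15,(.43,.6,.08,.34))+lids(p,P,.045,.065,(.3,.55,-.45,.05))]
go(393,209,260,90)
E
```

```text
w [ 0.57 -1.22 -0.71]
504 -379 54 66 43 -0.1 5179 [370.0, 107.0]
483 -322 54 65 43 0.1 4836 [295.0, 136.0]
428 -380 54 66 43 0.2 4186 [368.0, 205.0]
t 47.6 tcp [ 427. -340.  242.] head -0.0 tilt 0.04 | tool shift [-426.9 -340.2  242.2] yaw None
top
487 275 134 66 43 -0.1 580 [160.0, 264.0]
486 144 133 67 43 0.1 579 [220.0, 265.0]
507 -380 54 58 43 0.3 312 [447.0, 262.0]
481 -324 53 66 44 -0.9 409 [423.0, 274.0]
420 -365 53 47 21 -25.5 130 [445.0, 301.0]
t 47.7 tcp [ 427. -340.  242.] head -0.0 tilt 0.05 | tool shift [ -34.3 -549.4  -18.2] yaw -90.0
```

View pics/w6.png

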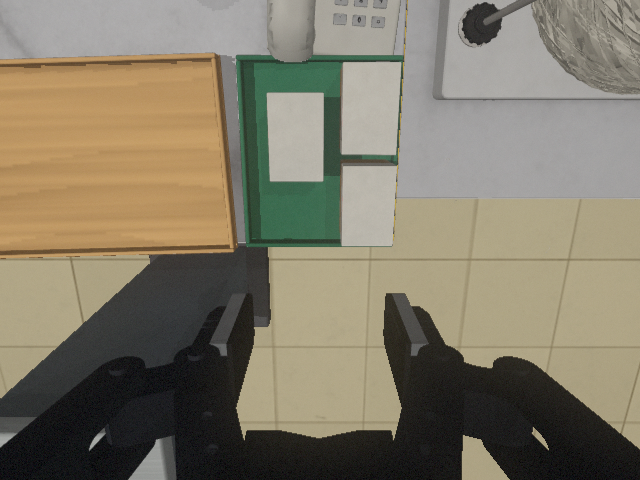

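Three full cartons lie flat in the green tray at lid pixels (370,107), (295,136) and (368,205). The returns tray is empty, and both empties are in the tip tray. Everything is sorted, so the handle is next.

>>> arm_command(
  plan="0.03 -0.055 0 0; 0 -0.055 0 0; 0 -0.055 0 0; 0 -0.055 0 0; 0 -0.055 0 0; 0 -0.055 0 0; 0 -0.055 0 0; 0 -0.055 0 0; -0.02 -0.055 0 0; -0.025 -0.055 0 0; 0 0 0 -10; 0 0 0 -10; 0 0 0 -10; 0 0 0 -10; 0 0 0 -10; 0 0 0 -10; 0 0 0 -10; 0 0 0 -10; 0 0 0 -10; 0 0 0 0",
  hand=0.15,
)

```text
clock: 50.18
tcp_pos: [0.4126, 0.2097, 0.2419]
orientation: [-2.224, -2.218, 0.001]
contact_force: [-0.6, -0.3, -0.3]
grip_width: 0.0362
gripper_force: 0.0
```

```bash
sed -i 's/k=2):/k=2,c2=0):/' tray.py; python3 tray.py w7.png; python3 -c "
from h import *
go(398,206,92,90)"
```

```text
w [-0.62 -0.25 -0.33]
floor 515 207 86 238 135 -89.5 38359 [473. 183.]
rims 508 209 114 240 136 -89.7 4458 [417. 130.]
rims 573 92 112 7 3 -3.5 50 [530. 376.]
rims 458 166 116 8 2 7.6 14 [384. 289.]
handle 399 208 103 117 11 -89.5 2354 [298. 219.]
blue 615 88 124 72 7 -0.1 1103 [594. 390.]
blue 586 332 125 18 5 0.1 347 [624.  23.]
t 50.2 tcp [412. 210. 242.] head 89.8 tilt 0.04 | tool shift [-211.5 -411.5  242.3] yaw None
t 50.2 tcp [412. 210. 242.] head 89.8 tilt 0.04 | tool shift [ -3.9 -14.4 150. ] yaw -0.2
```

View pics/w7.png

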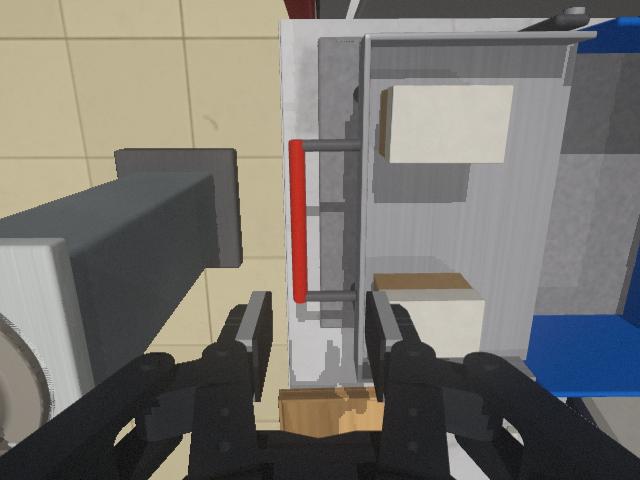

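The handle bar is at pixels (298,140–300), which puts its centre at (399,208) with its top at z=103 mm, matching the given size. Descending on it.

>>> arm_command(
  plan="-0.002 -0.013 0 0; 0 0 0.04 0; 0 0 0.04 0; 0 0 0.03 0; 0 0 0.02 0; 0 0 0.014 0; 0 0 0.006 0; 0 0 0 0; 0 0 0 0",
)

```text
clock: 51.35
tcp_pos: [0.3995, 0.2085, 0.0929]
orientation: [2.221, 2.222, 0.002]
contact_force: [-0.1, 0.5, 0.5]
grip_width: 0.0363
gripper_force: 0.0
```

>>> arm_command(
  plan="0 0 0 0; 0 0 0 0; 0 0 0 0; 0 0 0 0; 0 0 0 0; 0 0 0 0",
  hand=1,
  grip_force=30,
)

```text
clock: 52.1
tcp_pos: [0.3982, 0.2083, 0.0927]
orientation: [-2.22, -2.223, 0.002]
contact_force: [-3.7, 0.2, 7.4]
grip_width: 0.0099
gripper_force: 29.2
```

```bash
python3 - <<'E'
from h import *
go(399,208,92,90)
a,b=177,12
x=lambda t:-a*np.cos(t)+b*np.sin(t); z=lambda t:a*np.sin(t)+b*np.cos(t)
t=np.linspace(0,.96,17); print(t.round(2)); print("dx",np.diff(x(t)*1).round(1)); print("dz",np.diff(z(t)).round(1))
E
```

```text
t 52.1 tcp [398. 208.  93.] head 90.1 tilt 0.06 | tool shift [-0.4  0.8  0.7] yaw 0.1
[0.   0.06 0.12 0.18 0.24 0.3  0.36 0.42 0.48 0.54 0.6  0.66 0.72 0.78
 0.84 0.9  0.96]
dx [1.  1.7 2.3 2.9 3.5 4.1 4.7 5.3 5.8 6.3 6.8 7.3 7.8 8.2 8.6 8.9]
dz [10.6 10.5 10.4 10.2 10.   9.8  9.5  9.2  8.9  8.6  8.2  7.7  7.3  6.8
  6.3  5.8]
```

>>> arm_command(
  plan="0 0.001 -0.0106 0; 0 0.0017 -0.0105 0; 0 0.0023 -0.0104 0; 0 0.0029 -0.0102 0; 0 0.0035 -0.01 0; 0 0.0041 -0.0098 0; 0 0.0047 -0.0095 0; 0 0.0053 -0.0092 0; 0 0.0058 -0.0089 0; 0 0.0063 -0.0086 0; 0 0 0 0; 0 0 0 0",
)

```text
clock: 53.6
tcp_pos: [0.4337, 0.2086, 0.1906]
orientation: [-2.218, -2.222, 0.007]
contact_force: [-11.6, 0.9, 7.5]
grip_width: 0.0094
gripper_force: 29.5
```

>>> arm_command(
  plan="0 0.0068 -0.0082 0; 0 0.0073 -0.0077 0; 0 0.0078 -0.0073 0; 0 0.0082 -0.0068 0; 0 0.0086 -0.0063 0; 0 0.0089 -0.0058 0; 0 0 0 0; 0 0 0 0; 0 0 0 0; 0 0 0 0; 0 0 0 0; 0 0 0 0",
)

```text
clock: 55.1
tcp_pos: [0.4828, 0.209, 0.2348]
orientation: [-2.219, -2.223, 0.002]
contact_force: [-12.3, -1.9, 16.9]
grip_width: 0.0098
gripper_force: 31.3
```

```bash
python3 - <<'E'
from h import *
go(0,0,0); p,d,W=grab("side","s8.png")
E
```

```text
t 55.1 tcp [483. 209. 235.] head 90.1 tilt 0.07 | tool shift [-208.2 -482.9  235.4] yaw None
```

View pics/s8.png

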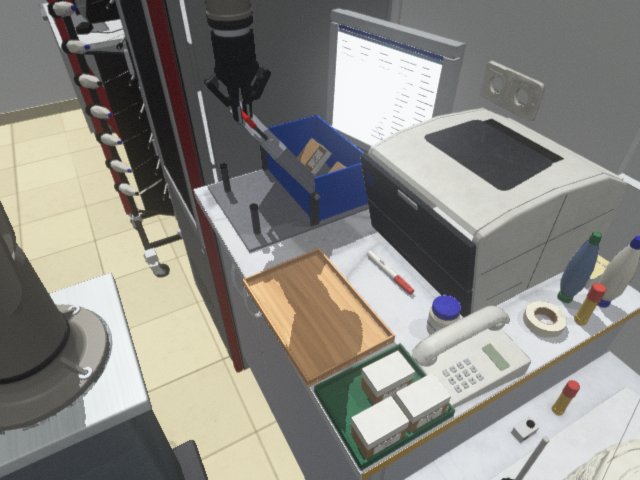

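The tray is tilted and two cartons are in the blue box at about (315,155) and (338,170). I'll check from above before lowering.

```bash
python3 - <<'E'
from h import *
p,d,W=grab("top"); cv2.imwrite("pics/t9.png",cv2.resize(p[140:330,110:290,::-1],None,fx=3,fy=3))
E
```

```text
(no output)
```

View pics/t9.png

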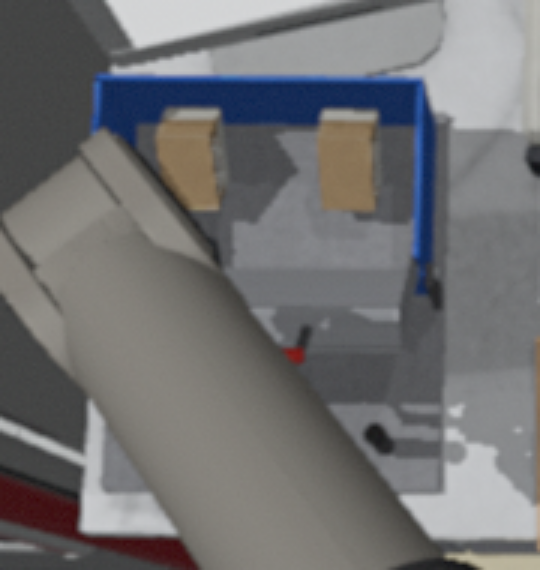

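Both empties are in the box, at crop pixels (190,160) and (348,160). Lowering the tray back along the arc.

>>> arm_command(
  plan="0 -0.0089 0.0058 0; 0 -0.0086 0.0063 0; 0 -0.0082 0.0068 0; 0 -0.0078 0.0073 0; 0 -0.0073 0.0077 0; 0 -0.0068 0.0082 0; 0 -0.0063 0.0086 0; 0 -0.0058 0.0089 0; 0 -0.0053 0.0092 0; 0 -0.0047 0.0095 0; 0 -0.0041 0.0098 0; 0 -0.0035 0.01 0; 0 -0.0029 0.0102 0; 0 -0.0023 0.0104 0; 0 0 0 0; 0 0 0 0",
)

```text
clock: 57.2
tcp_pos: [0.4012, 0.2084, 0.1139]
orientation: [-2.22, -2.222, 0.001]
contact_force: [-5.7, 1.5, 0.4]
grip_width: 0.0096
gripper_force: 32.2
```

>>> arm_command(
  plan="0 -0.0009 0.005 0; 0 -0.0008 0.005 0; 0 -0.0005 0.005 0; 0 -0.0005 0.005 0; 0 0 0.002 0; 0 0 0 0; 0 0 0 0; 0 0 0 0",
)

```text
clock: 58.2
tcp_pos: [0.3984, 0.2084, 0.0919]
orientation: [-2.22, -2.222, 0.001]
contact_force: [-5.8, 2.7, -0.4]
grip_width: 0.0094
gripper_force: 32.6
```

```bash
python3 tray.py w10.png
```

```text
w [-5.85  2.67 -0.42]
floor 483 224 87 189 66 -76.8 63797 [566. 219.]
rims 442 260 114 101 5 -89.5 8096 [478. 171.]
rims 410 209 115 24 14 89.7 720 [344. 347.]
rims 443 190 115 6 3 -73.2 86 [456. 416.]
handle 399 218 104 98 11 -89.7 8315 [318. 299.]
t 58.2 tcp [398. 208.  92.] head 90.1 tilt 0.06 | tool shift [-207.9 -398.5   92.4] yaw None
```

>>> arm_command(
  plan="0 0 0 0; 0 0 0 0; 0 0 0 0; 0 0 0 0; 0 0 -0.02 0; 0 0 -0.04 0; 0 0 -0.05 0; 0 0 -0.05 0; 0 0 -0.04 0; -0.05 0.01 0 0; -0.06 0.01 0 0; -0.06 0.01 0 0; -0.06 0 0 0; -0.06 0 0 0; -0.06 0 0 0; 0 0 0 0; 0 0 0 0; 0 0 0 0; 0 0 0 0",
  hand=0.15,
)

```text
clock: 60.62
tcp_pos: [0.4295, -0.1406, 0.2915]
orientation: [2.218, 2.225, 0.0]
contact_force: [0.9, 0.1, 0.8]
grip_width: 0.0364
gripper_force: 0.0
```

```bash
python3 - <<'E'
from h import *
go(0,0,0); print(r.get_obs()["contact_force"])
p,d,W=grab("side","s11.png"); p,d,W=grab("top"); P=cloud("top",d,W)
h=cv2.cvtColor(p,cv2.COLOR_RGB2HSV);H,S=h[...,0],h[...,1]
m=((H<6)|(H>174))&(S>150)&(P[...,2]>.07)&(P[...,2]<.14)&(P[...,0]>.35)&(P[...,1]<.3)&(P[...,1]>.1); print("handle",rect(P[m]))
[print(*x) for x in lids(p,P,.045,.065,(.3,.55,-.45,.05))]
m=(P[...,0]>.59)&(P[...,0]<.71)&(P[...,1]>.1)&(P[...,1]<.32)&(P[...,2]>.03)&(H>5)&(H<25)&(S>70)
n,l,s,c=cv2.connectedComponentsWithStats(m.astype(np.uint8)); [print("box",rect(P[l==i]),s[i,4],P[l==i][:,2].max()) for i in range(1,n) if s[i,4]>30]
E
```

```text
t 60.6 tcp [ 429. -141.  291.] head 90.2 tilt 0.0 | tool shift [ 141.8 -429.1  291.4] yaw None
[0.87859677 0.10785434 0.81951662]
handle (398, 207, 102, 112, 7, -89.2)
503 -381 53 67 45 -1.1 479 [449.0, 265.0]
482 -324 53 63 44 0.1 437 [424.0, 274.0]
box (666, 272, 70, 68, 42, -0.5) 522 0.09445624488115545
box (667, 147, 71, 65, 41, -1.6) 490 0.0925863502583375
```

View pics/s11.png

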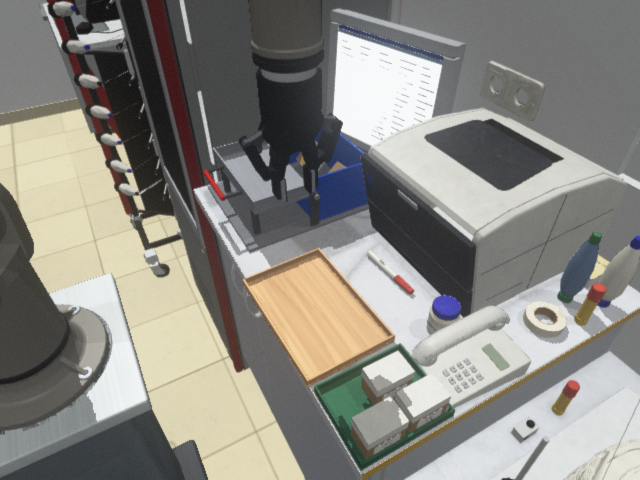

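The tray is flat (handle z=102), three full cartons sit in the stock tray, two empties are in the box, and the jar and marker look undisturbed.

```bash
python3 -c "
from h import *
print(ticket.hand_in())"
```

```text
the job is handed in; nothing more can be done
None
```

I handed the job in after sorting all five cartons: the three full ones are in the green stock tray, the two empties were tipped into the blue discard box, and the tip tray is back flat. The hand-in gave no verdict.

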